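# Turn the amplifier module round in the bench vise

## Robot

A 6-joint arm with a two-finger parallel gripper is mounted at the origin on the work surface. World frame = base frame: x ahead of the robot, y to its left, z up, the work surface at z = 0. Lengths are in m, angles in rad, forces in N, time in s.
With the tool pointing down it reaches from about 0.3 to 0.85 m from the base axis. Payload 4.2 kg.
Tool frame: the origin (TCP) lies on the centre line of the jaws, within the pads' length; the fingertips stand 19 mm ahead of it and the grasp point (between the pads) is the TCP; z points along the fingers, y is the line along which they close (so a half turn about z gives the same grasp; the last joint's range is limited). The gripper opens to 91 mm and grips with 3 to 60 N. Pads are 32 mm wide; open, the fingers measure 118 mm over their backs; the gripper's body (76 mm by 178 mm) begins 60 mm behind the grasp point.
Start: joints at [1.257, 0.32, 1.565, -0, 1.257, -0.02], TCP at [0.167, 0.55, 0.195] pointing down, gripper open.
Joint ranges: [-3.11, 3.11], [-0.84, 2.01], [0.21, 2.61], [-1.34, 4.49], [0.05, 2.63], [-2.56, 2.56]. Speed limits (rad/s): [2.57, 2.57, 3.14, 3.14, 3.14, 3.14].

## Interface

Orientations are given as a 3x3 rotation matrix whose columns are the frame's x, y, z axes.
In Python, from workcell import status, optics, finish_job, find_in, cut_out gives the robot as it stands. The module is installed in compiled form; this text tells all that it offers.
- The arm moves only by the shell command python3 -m crank 'ROWS' [OPENING] [FORCE]. ROWS is JSON, a list of rows, each an object with "travel": the shift along the tool's x, y, z in cm, a list of three; "rotation": the turn, a rotation vector about the tool's x, y, z in rad, a list of three. In form: [{"travel": [dx, dy, dz], "rotation": [wx, wy, wz]}, ...]. A call has 1 to 10 rows; each row is the pose to reach, as a shift and turn from the pose commanded when the call began, along the tool's axes at that moment; what a row does not reach only later rows make up. A row lasts 1/8 s, in which the tool goes at most 62.5 mm and 10.7 degrees, less where a joint would pass 70% of its speed; a pose out of reach is approached as far as the arm can. A call with a gripper value outside its range is refused whole. OPENING is the closure, from 0 (fully open) to 1 (shut), set as the call begins (- or left out, the last holds). The fingers move at their own pace and stop on an object; FORCE is the grip in N (left out, the last holds). Time passes only in rows, so rows that repeat a pose let the fingers close. It gives the time, the measured TCP pose, the force, the opening and the grip force at its end, in the units of the state.
- status.sense(): the state, without advancing time (a new reading comes with each control period).
- optics.get_image(name): name is "scene" or "side" or "wrist"; returns (picture, depth): 420x560x3 uint8, blue, green, red; 420x560 float32, m along the optical axis (not along the pixel's ray), 0 where there is no reading.
- optics.camera_info(name): a dict with "fx", "fy", "cx", "cy" (pixels), "k1" (the pictures are not rectified: a ray, as slopes to the right and down, at radius r is drawn at 1 + k1 r^2 times it, then the intrinsics apply), "rvec" (rotation vector, rad) and "tvec" (3), from world to camera coordinates, as OpenCV has them. Camera axes: x right, y down, z forward; pixel columns grow to the right and rows downward; lengths in m; the calibration is good to about 2 mm. A picture is of the moment at which its call begins: read the wrist's pose just before it. camera_info takes no time and is no camera call; for the wrist camera it gives the pose at the moment of the call.
- finish_job(): hands the job in; it is judged then, once.
Trained networks look in the newest picture that a camera, given by its name, has taken for a name from the list of things; names that differ only in an ending like _2 or _b are one class to them, and where a whole thing is asked for, a point or a joint stands for the part that bears it (a point fixed in the world has none). Each returns a list of dicts, best first, with "score" (0 to 1); they miss things now and then, are a little off and sometimes report something else, mostly with a low value. They report only what shows in the picture. A call takes as long as a camera call. They do not tell look-alikes from the thing itself.
- find_in(camera, target): "extent" ([left, top, right, bottom] in pixels, round what is visible of it).
- cut_out(camera, target): "region" (420x560 bool, what is visible of it) and "extent" ([left, top, right, bottom] in pixels, round what is visible of it).
The state is a dict: "time_s": time; "joint_pos": joint angles; "joint_velocities": joint speeds; "joint_efforts": joint torques, N m; "ee_pos": TCP position; "tool_rot": TCP orientation; "ft_force": force on the tool from outside, world axes, zero at the start; "wrist_torque": the same for the moment, N m; "grip_width": finger opening in m; "grip_force": force on a finger pad.
Only numpy, scipy, OpenCV 4.12 (cv2) and the standard library are available. Lean on these libraries where they do the work, as an engineer would, in place of code of your own. Each camera call takes 0.05 s, during which the arm holds its last target. There are 200 camera calls.

## Task

The amplifier module is held in the blue slide-jaw vise with its green circuit board facing the robot's right. Slide the jaw with the red tab open, lift the module out, turn it round so that the green board faces the robot's left and the black fins its right, and set it gently (not dropped) upright back on the vise bed with both ends in the jaw slots; then slide the jaw fully home against it and let go. Leave the other things on the bench where they are.

Things in the scene. Friction and masses are not known exactly. Their poses are not given: they have to be found in the camera images.
- vise: Blue slide-jaw vise bolted to the bench. Origin on the bench under the clamped module; z up, x roughly to the robot's left, y along the slide from the far, fixed jaw (-y) to the sliding jaw (+y), which is nearer the robot; yaw 1.1 to 2.0 rad. Base 110 mm (x), y -130 to 200; its top, the bed, 20 mm up. Jaws 60 mm wide in x. Figures below are in this frame.
- fixed_slot (a point): Top of the end wall of the fixed jaw's slot, at (0, -70, 85) mm. Fixed jaw: y -110 to -58, top 85 mm above the bench. Its upright slot is 18 mm wide in x, 12 mm deep (y -70 to -58), reaches down to the bed, is open above and to +y, and flares to about 36 mm wide at the top. No lip: the module's end goes in from above.
- jaw_slot (a point): Top of the end wall of the sliding jaw's slot, under its lip, at (0, 70 + jaw opening, 113) mm. Jaw when closed: y 58 to 115, top 123 mm; slot 18 mm wide, y 58 to 70, with flared lead-in wings from y = 46. The lip roofs the slot (underside 113 mm above the bench, y 58 to 72) and overlaps the module's end by 12 mm: open the jaw more than 12 mm, better 40, to lift it out.
- jaw (a joint): Sliding jaw along the vise's y, in m: 0 = closed on the 140 mm module, grows as it opens (away from the fixed jaw) to the stop at 0.060; empty it could go on to -0.015. Starts at 0 to 0.005. It stays where it is left; it takes about 4 N to move, a few newtons more while it pushes the module along to the fixed jaw.
- jaw_tab (a point): Centre of the red upright tab on top of the sliding jaw, at (0, 106 + jaw opening, 145) mm in the vise's frame. Tab: 16 mm thick along the slide, 40 mm wide across it, from 123 to 165 mm above the bench; free on all sides.
- module: Amplifier module, 0.3 to 0.6 kg: upright aluminium plate 12 mm thick (x), 140 long (y), 90 tall (z) on a foot 40 x 92 x 8 mm; stands by itself. Board on its +x side (to x = 18), fins on -x (to -20), both 92 mm long and up to z = 56: the top 34 mm and last 24 mm at each end are bare plate. Origin: centre of underside. Starts on the bed, its x along the vise's -x; wanted half a turn from that.
- board_face (a point): Middle of the outer face of the green circuit board with its components, at (18, 0, 32) mm in the module's frame. The black fins are on the other side.
- screwdriver: Screwdriver, 180 mm, lying on the bench to the right of the vise; bystander. Origin: underside, middle.
- dome_camera: White dome camera with black dome, 110 mm diameter, 72 mm high, left of the vise; bystander. Origin: centre of underside.
- multimeter: Yellow multimeter lying flat, 85 by 170 by 38 mm, left side; bystander. Origin: centre of underside.
- tape_roll: Orange roll of tape lying flat, 100 mm diameter, 24 mm high, left of the vise; bystander. Origin: centre of underside.
- carton: Cardboard carton, 130 by 170 by 90 mm, left side; bystander. Origin: centre of underside.
- cleaner: Blue bottle with white cap, 60 mm diameter, 150 mm tall, standing, left side; bystander. Origin: centre of underside.
Things that resemble listed ones, but are neither listed nor needed, are in the scene too. There is more than one size of the module; the one meant has the size given above.

How it is judged:
By the outcome, as a careful person would: the job done as asked, in the order asked, and still so for the second after the job is handed in, with the robot touching nothing.
It also fails if it takes over 69 s, if anything falls off the work surface, if the arm or the gripper's body presses on something with over 40 N, if the wrist force passes 120 N, or if a joint passes its speed limit or range.

## Working session

There is one attempt and no reset: what is moved stays moved. The work goes in short steps, Python scripts to look and compute and a shell command to move; the robot and the scene stay as the last step left them, time stands still between calls to the robot, and variables do not carry over. Pictures are saved under pics/ and viewed, at most 10 in all, crops included, and the job is handed in when it is done.

```bash
mkdir -p pics
cat > h.py <<'E'
import numpy as np, cv2
from workcell import status, optics, find_in, cut_out
def cam(n):
    c=optics.camera_info(n); R,_=cv2.Rodrigues(np.array(c["rvec"],float)); return c,R,np.array(c["tvec"],float).ravel()
def cloud(n,D,c=None):
    c,R,t=c or cam(n)
    v,u=np.mgrid[0:D.shape[0],0:D.shape[1]]
    K=np.array([[c["fx"],0,c["cx"]],[0,c["fy"],c["cy"]],[0,0,1]])
    p=np.stack([u,v],-1).reshape(-1,1,2).astype(float)
    s=cv2.undistortPoints(p,K,np.array([c["k1"],0,0,0.])).reshape(D.shape+(2,))
    P=np.dstack([s[...,0]*D,s[...,1]*D,D])
    W=(P-t)@R
    W[D<=0]=np.nan
    return W
E
python3 - <<'E'
from h import *
ims=[]
for n in ["scene","side"]:
    c=cam(n); im,D=optics.get_image(n); np.savez(f"{n}0.npz",im=im,D=D)
    W=cloud(n,D,c); np.save(f"{n}W.npy",W)
    cv2.imwrite(f"pics/{n}0.png",im)
    for t in ["vise","jaw_tab","module"]:
        for r in cut_out(n,t)[:4]:
            m=r["region"]; print(n,t,round(r["score"],2),np.round(r["extent"]),np.round(np.nanmedian(W[m],0),3),m.sum())
s=status.sense(); print(s["time_s"],s["ee_pos"],np.round(s["tool_rot"],3),s["grip_width"])
E
```

```text
scene vise 0.97 [258. 210. 366. 334.] [0.556 0.001 0.023] 4968
scene jaw_tab 0.78 [281. 211. 313. 264.] [0.51  0.022 0.122] 1154
scene jaw_tab 0.51 [300. 243. 338. 292.] [0.592 0.001 0.077] 990
scene module 0.7 [ 66. 216. 141. 300.] [ 0.199 -0.293  0.079] 3268
scene module 0.69 [301. 241. 344. 293.] [0.595 0.001 0.08 ] 1053
side vise 0.82 [249. 202. 373. 264.] [0.513 0.003 0.023] 3817
side jaw_tab 0.57 [279. 196. 303. 251.] [0.502 0.013 0.1  ] 1076
side jaw_tab 0.53 [222. 134. 241. 177.] [0.47  0.415 0.076] 667
side jaw_tab 0.44 [302. 214. 349. 250.] [ 0.595 -0.001  0.074] 1212
side module 0.65 [302. 212. 350. 246.] [ 0.597 -0.002  0.074] 1233
side module 0.57 [181. 321. 238. 420.] [ 0.182 -0.303  0.081] 2773
0.4 [0.16651136 0.55030308 0.19506569] [[-0.957  0.29  -0.   ]
 [ 0.29   0.957 -0.   ]
 [-0.    -0.    -1.   ]] 0.09108263558144464
```

View pics/scene0.png

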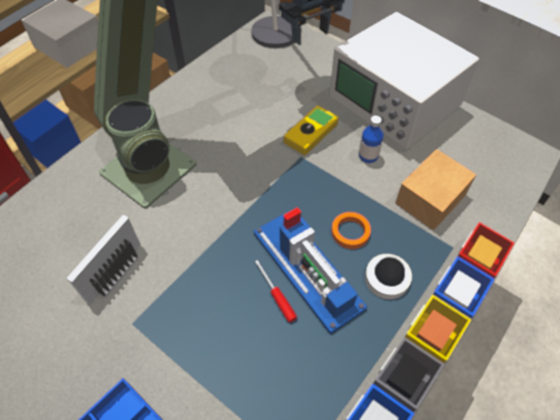

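View pics/side0.png

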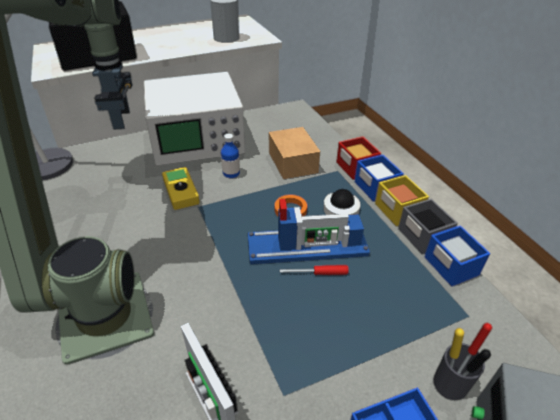

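The scene picture shows the vise at about (310,270), with the red tab at (292,216) at the robot's end and the module between the jaws. A larger look-alike module stands at (105,260). The side view shows the same: tab (283,208), plate top (325,218) and green board toward the robot's right.

Run:
```python
from h import *
P=[];C=[]
for n in ["scene","side"]:
    W=np.load(n+"W.npy"); im=np.load(n+"0.npz")["im"]
    m=(np.abs(W[...,0]-.56)<.25)&(np.abs(W[...,1])<.12)&(W[...,2]>.008)
    P.append(W[m]);C.append(im[m].astype(int))
    p,c=P[-1],C[-1]
    print(n,m.sum())
    hsv=cv2.cvtColor(im,cv2.COLOR_BGR2HSV)[m].astype(int)
    red=((hsv[:,0]<8)|(hsv[:,0]>172))&(hsv[:,1]>150)
    blue=(abs(hsv[:,0]-110)<10)&(hsv[:,1]>140)
    def rep(nm,k):
        if k.sum()<8: print(nm,k.sum());return
        q=p[k][:,:2].astype(np.float32); r=cv2.minAreaRect(q*1000)
        d=q-q.mean(0); u,s,v=np.linalg.svd(d,full_matrices=False)
        a=v[0]*-np.sign(v[0][0])
        print(nm,k.sum(),np.round(q.mean(0),4),"rect",np.round(r[0],1),np.round(r[1],1),round(r[2],1),"dir",round(np.arctan2(a[1],a[0])-np.pi/2,3)%6.283)
    rep("tabtop",red&(p[:,2]>.158)&(p[:,2]<.172))
    rep("tab",red&(p[:,2]>.125)&(p[:,2]<.172))
    rep("jawtop",blue&(abs(p[:,2]-.123)<.004))
    rep("fixtop",blue&(abs(p[:,2]-.085)<.004))
    rep("bed",blue&(abs(p[:,2]-.02)<.004))
    rep("plate",~blue&~red&(abs(p[:,2]-.11)<.004))
```

```text
scene 7337
tabtop 120 [0.4924 0.0405] rect [490.7  41.8] [40.8 19. ] 75.2 dir 2.883
tab 215 [0.4942 0.0383] rect [491.2  41.9] [40.4 20.1] 70.3 dir 2.871
jawtop 225 [0.5058 0.0342] rect [502.1  38.3] [59.9 37.7] 69.9 dir 2.7319999
fixtop 404 [ 0.6773 -0.0175] rect [592.   10.1] [ 60.8 220.7] 72.7 dir 1.499
bed 1649 [ 0.5767 -0.0064] rect [560.   20.1] [111.8 330.3] 72.4 dir 1.282
plate 342 [0.5887 0.0098] rect [573.3  24.9] [ 61.8 180.1] 83.2 dir 1.335
side 5852
tabtop 71 [0.4905 0.0374] rect [492.6  39.8] [39.8 15.1] 66.7 dir 2.769
tab 120 [0.4884 0.032 ] rect [491.7  39.6] [41.6 15. ] 70.1 dir 2.774
jawtop 141 [0.5058 0.0269] rect [503.5  36.4] [61.8 39.8] 69.7 dir 2.442
fixtop 235 [ 0.6485 -0.0173] rect [590.3   7.3] [ 61.7 226. ] 73.4 dir 1.38
bed 1244 [0.5216 0.0078] rect [557.4   7. ] [108.3 335.1] 68.1 dir 1.126
plate 214 [0.5957 0.0058] rect [567.5   6. ] [ 48.1 187.3] 67.6 dir 1.304
```

```bash
python3 -m crank '[{"travel":[-2,-2,-8],"rotation":[0,0,0]},{"travel":[-46.8,-39.6,-12.5],"rotation":[0,0,0]},{"travel":[-46.8,-39.6,-12.5],"rotation":[0,0,0]},{"travel":[-46.8,-39.6,-12.5],"rotation":[0,0,0]},{"travel":[-46.8,-39.6,-12.5],"rotation":[0,0,0]},{"travel":[-46.8,-39.6,-12.5],"rotation":[0,0,0]},{"travel":[-46.8,-39.6,-12.5],"rotation":[0,0,0]},{"travel":[-46.8,-39.6,-12.5],"rotation":[0,0,0]},{"travel":[-46.8,-39.6,-12.5],"rotation":[0,0,0]},{"travel":[-46.8,-39.6,-12.5],"rotation":[0,0,0]}]' 0; python3 -m crank '[{"travel":[0,0,0],"rotation":[0,0,0]},{"travel":[0,0,0],"rotation":[0,0,0]}]'
python3 - <<'E'
from h import *
s=status.sense(); print(s["time_s"],s["joint_pos"],s["ee_pos"],np.round(s["tool_rot"],3),s["ft_force"])
c=cam("wrist"); im,D=optics.get_image("wrist"); W=cloud("wrist",D,c); np.savez("w1.npz",im=im,D=D,W=W); cv2.imwrite("pics/w1.png",im)
print(-c[1].T@c[2])
E
```

```text
time_s: 1.65
ee_pos: [0.4824, 0.0618, 0.3169]
tool_rot: [[-0.957, 0.29, 0.001], [0.29, 0.957, 0.001], [-0.001, 0.001, -1.0]]
ft_force: [0.6, 0.6, -0.6]
grip_width: 0.0912
grip_force: 0.0
time_s: 1.9
ee_pos: [0.4812, 0.0639, 0.3162]
tool_rot: [[-0.957, 0.29, -0.001], [0.29, 0.957, 0.001], [0.001, 0.0, -1.0]]
ft_force: [-0.5, 0.2, -0.4]
grip_width: 0.0914
grip_force: 0.0
1.9 [ 1.07751430e-01  1.21538365e-01  1.52603112e+00  8.06927131e-04
  1.49491029e+00 -1.16869376e+00] [0.48119211 0.06390469 0.31616398] [[-0.957  0.29  -0.001]
 [ 0.29   0.957  0.001]
 [ 0.001  0.    -1.   ]] [-0.47625202  0.23567303 -0.35106086]
[0.40633612 0.08590759 0.50579311]
```

View pics/w1.png

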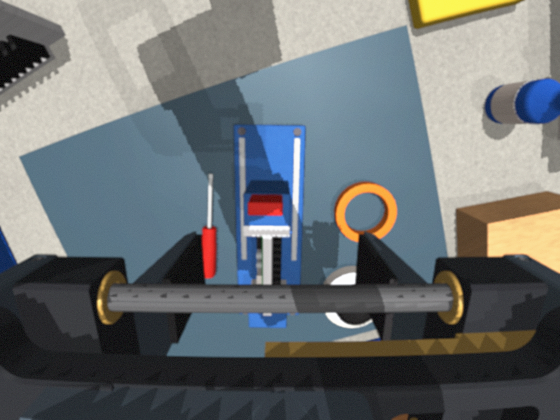

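The wrist view shows the vise nearly vertical: the tab at (265,206), the lip at (267,230) and the plate running down from there at x≈268. The tape roll is at (366,212).

```bash
cat >> h.py <<'E'
def masks(im):
    h=cv2.cvtColor(im,cv2.COLOR_BGR2HSV).astype(int)
    red=((h[...,0]<8)|(h[...,0]>172))&(h[...,1]>150)
    blue=(abs(h[...,0]-110)<10)&(h[...,1]>140)
    return red,blue
def rect(nm,W,k,dx=None):
    k=cv2.morphologyEx(k.astype(np.uint8),cv2.MORPH_OPEN,np.ones((3,3),np.uint8))
    n,l,st,_=cv2.connectedComponentsWithStats(k)
    if n<2: print(nm,"none");return
    k=l==1+np.argmax(st[1:,4])
    q=W[k][:,:2].astype(np.float32)*1000; r=cv2.minAreaRect(q)
    print(nm,k.sum(),"rect",np.round(r[0],1),np.round(r[1],1),round(r[2],1),"z",np.round(np.median(W[k][:,2])*1000,1))
E
python3 - <<'E'
from h import *
f=np.load("w1.npz");im,W=f["im"],f["W"];red,blue=masks(im)
z=W[...,2]; near=(abs(W[...,0]-.56)<.22)&(abs(W[...,1])<.12)
rect("tab",W,near&red&(abs(z-.165)<.006))
rect("jaw",W,near&blue&(abs(z-.123)<.005))
rect("lip",W,near&~blue&~red&(abs(z-.123)<.005))
rect("bed",W,near&blue&(abs(z-.02)<.005))
rect("plate",W,near&~blue&~red&(abs(z-.11)<.005))
rect("fix",W,near&blue&(abs(z-.085)<.005))
E
```

```text
tab 469 rect [488.   43.1] [37.7 15.2] 72.2 z 164.6
jaw 512 rect [500.   40.3] [57. 41.] 73.0 z 122.7
lip 515 rect [526.6  30.7] [60.1 15.6] 72.3 z 122.7
bed 2610 rect [444.8  55.5] [77.2 97.1] 70.0 z 19.8
plate 421 rect [574.1  16.6] [11.2 73.4] 72.3 z 109.7
fix 480 rect [682.6 -18.6] [57.5 26.9] 70.5 z 84.5
```

```bash
python3 -m crank '[{"travel":[-1.25,-1.8,3],"rotation":[0,0,0.012]},{"travel":[-1.25,-1.8,8],"rotation":[0,0,0.012]},{"travel":[-1.25,-1.8,12],"rotation":[0,0,0.012]},{"travel":[-1.25,-1.8,12],"rotation":[0,0,0.012]},{"travel":[-1.25,-1.8,12],"rotation":[0,0,0.012]}]'
python3 - <<'E'
from h import *
s=status.sense(); print(s["time_s"],s["ee_pos"],s["joint_pos"][5])
c=cam("wrist"); im,D=optics.get_image("wrist"); W=cloud("wrist",D,c);red,blue=masks(im)
z=W[...,2]; near=(abs(W[...,0]-.56)<.22)&(abs(W[...,1])<.12)
rect("tab",W,near&red&(abs(z-.165)<.006))
rect("plate",W,near&~blue&~red&(abs(z-.11)<.005))
E
```

```text
time_s: 2.58
ee_pos: [0.4892, 0.0439, 0.1982]
tool_rot: [[-0.954, 0.299, 0.003], [0.299, 0.954, 0.0], [-0.003, 0.001, -1.0]]
ft_force: [0.1, -0.0, 1.1]
grip_width: 0.0914
grip_force: 0.0
2.575 [0.48921684 0.04386811 0.19819055] -1.2009425941347787
tab 1049 rect [488.   43.1] [38.1 15.8] 72.9 z 164.7
plate 319 rect [609.2   5.3] [11.5 34.6] 72.2 z 109.7
```

```bash
python3 -m crank '[{"travel":[0.1,0,2.5],"rotation":[0,0,0]},{"travel":[0.1,0,4.8],"rotation":[0,0,0]},{"travel":[0.1,0,4.8],"rotation":[0,0,0]}]' &&  python3 -m crank '[{"travel":[0,0,0],"rotation":[0,0,0]},{"travel":[0,0,0],"rotation":[0,0,0]},{"travel":[0,0,0],"rotation":[0,0,0]},{"travel":[0,0,0],"rotation":[0,0,0]},{"travel":[0,0,0],"rotation":[0,0,0]},{"travel":[0,0,0],"rotation":[0,0,0]}]' 0.65 25
```

```text
time_s: 3.0
ee_pos: [0.4874, 0.0434, 0.1488]
tool_rot: [[-0.954, 0.301, -0.0], [0.301, 0.954, 0.0], [0.0, 0.0, -1.0]]
ft_force: [0.9, -0.3, -0.3]
grip_width: 0.0912
grip_force: 0.0
time_s: 3.75
ee_pos: [0.4874, 0.0431, 0.1484]
tool_rot: [[-0.954, 0.301, -0.0], [0.301, 0.954, 0.0], [0.0, 0.0, -1.0]]
ft_force: [0.5, -0.8, -0.1]
grip_width: 0.0343
grip_force: 0.0
```

Run:
```python
from h import *
s=status.sense(); print(s["time_s"],s["ee_pos"],s["grip_width"],s["grip_force"],s["ft_force"])
a=[]
for n in ["wrist","side","scene"]:
    im,D=optics.get_image(n)
    if n=="side": im=cv2.resize(im[150:290,200:400],None,fx=2,fy=2)
    if n=="scene": im=cv2.resize(im[150:290,200:400],None,fx=2,fy=2)
    a.append(im)
cv2.imwrite("pics/c2.png",np.vstack([np.hstack([a[1],a[2]])[:, :800],np.hstack([cv2.resize(a[0],(400,300)),np.zeros((300,400,3),np.uint8)])]))
```

```text
3.75 [0.4874085  0.04311882 0.14840316] 0.03433803983930092 0.0 [ 0.48806695 -0.7935195  -0.12336814]
```

View pics/c2.png

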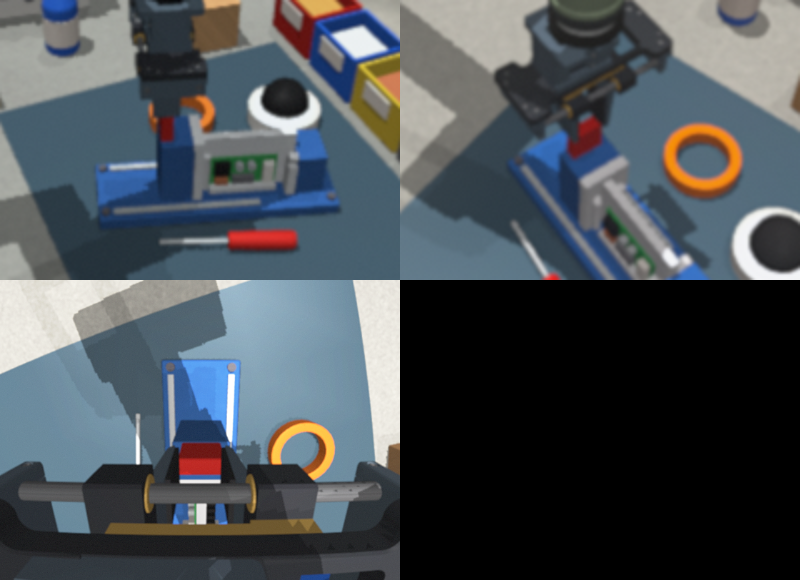

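The crops show the tab (red, side crop ≈(166,128), scene crop ≈(585,137)) between or next to the fingers, but there's no grip force yet. I'll close further.

```bash
python3 -m crank '[{"travel":[0,0,0],"rotation":[0,0,0]},{"travel":[0,0,0],"rotation":[0,0,0]},{"travel":[0,0,0],"rotation":[0,0,0]}]' 0.75 25
python3 - <<'E'
from h import *
im,D=optics.get_image("wrist"); cv2.imwrite("pics/w3.png",cv2.resize(im[190:380,160:400],None,fx=3,fy=3))
E
```

```text
time_s: 4.28
ee_pos: [0.4874, 0.0431, 0.1484]
tool_rot: [[-0.954, 0.301, -0.0], [0.301, 0.954, 0.0], [0.0, 0.0, -1.0]]
ft_force: [1.1, -0.6, 0.2]
grip_width: 0.0229
grip_force: 0.0
```

View pics/w3.png

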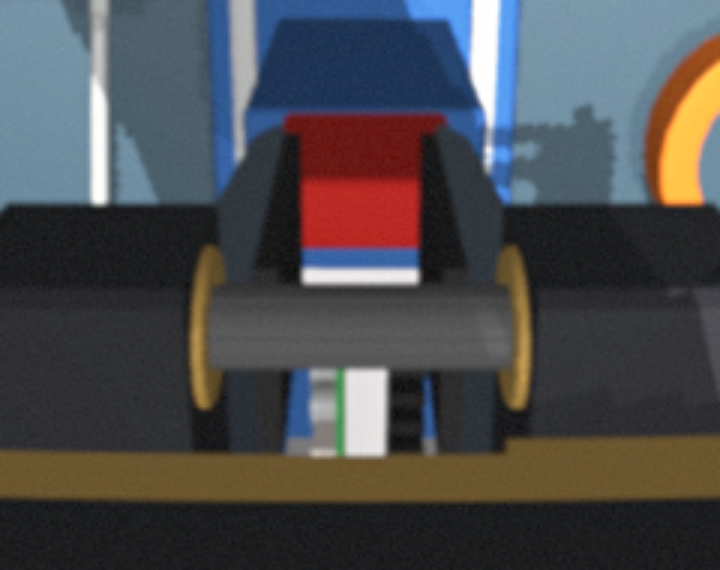

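Run:
```python
from h import *
s=status.sense(); o=np.array(s["ee_pos"])
e=np.array([-.954,.301,0]);f=np.array([.301,.954,0])
for n in ["side","scene","wrist"]:
    c=cam(n); im,D=optics.get_image(n); W=cloud(n,D,c); red,blue=masks(im)
    d=(W-o); X=d@e*1000;Y=d@f*1000;Z=W[...,2]*1000
    h=cv2.cvtColor(im,cv2.COLOR_BGR2HSV)
    near=(abs(X)<45)&(abs(Y)<60)&(Z>124)&(Z<205)
    r=near&red; g=near&~red&~blue&(h[...,2]<90)
    q=lambda a:np.round(np.percentile(a,[1,50,99]))
    for nm,k in(("red",r),("dark",g)):
        print(n,nm,k.sum(),q(X[k]),q(Y[k]),q(Z[k]))
    for z0 in range(125,205,10):
        k=g&(abs(Z-z0)<5)
        if k.sum()>5: print("  z",z0,k.sum(),q(X[k]),q(Y[k]))
```

```text
side red 76 [-11.  -4.   3.] [-23. -19. -13.] [128. 149. 169.]
side dark 128 [-19.  -4.  14.] [-26. -22.   8.] [124. 182. 199.]
  z 125 11 [-17.  -5.   3.] [-23. -18.   6.]
  z 135 6 [-13.  -5.   3.] [-21.  -6.   7.]
  z 175 31 [-19.  -4.  11.] [-23. -21. -18.]
  z 185 37 [-18.  -3.  12.] [-25. -23. -18.]
  z 195 34 [-18.  -3.  14.] [-26. -23. -20.]
scene red 162 [-18. -11.   1.] [-20.  -1.  15.] [129. 152. 195.]
scene dark 179 [-20. -12.  13.] [-24. -13.  19.] [125. 184. 204.]
  z 125 18 [-13. -11.  -1.] [-20.  -8.  16.]
  z 135 6 [-13. -12.  -1.] [-20.   2.  18.]
  z 165 7 [-12.  -9.   5.] [-19.  12.  14.]
  z 175 32 [-20. -11.  12.] [-21.  10.  16.]
  z 185 44 [-19. -15.   8.] [-23.  -3.  19.]
  z 195 38 [-20. -16.  10.] [-23. -15.  19.]
wrist red 1819 [-8.  6. 15.] [-16.  -1.  15.] [127. 164. 176.]
wrist dark 1265 [-6. 18. 19.] [-22. -12.  20.] [169. 191. 205.]
  z 165 29 [-0. 18. 19.] [-17.  12.  16.]
  z 175 217 [-9. 18. 19.] [-20. -12.  19.]
  z 185 339 [-5. 18. 19.] [-21.  11.  20.]
  z 195 443 [ 0. 18. 19.] [-22. -12.  20.]
```

The cloud shows the finger tips at about z 168 mm, just above the tab's top, not at 129. I'll open and measure the tip height again.

```bash
python3 -m crank '[{"travel":[0,0,0],"rotation":[0,0,0]},{"travel":[0,0,0],"rotation":[0,0,0]},{"travel":[0,0,0],"rotation":[0,0,0]},{"travel":[0,0,0],"rotation":[0,0,0]},{"travel":[0,0,0],"rotation":[0,0,0]}]' 0.3
python3 - <<'E'
from h import *
s=status.sense(); o=np.array(s["ee_pos"])
e=np.array([-.954,.301,0]);f=np.array([.301,.954,0])
a=[]
for n in ["side","scene"]:
    c=cam(n); im,D=optics.get_image(n); W=cloud(n,D,c); red,blue=masks(im)
    a.append(cv2.resize(im[130:270,220:360],None,fx=2.8,fy=2.8))
    d=(W-o); X=d@e*1000;Y=d@f*1000;Z=W[...,2]*1000
    h=cv2.cvtColor(im,cv2.COLOR_BGR2HSV)
    g=(abs(X)<60)&(abs(Y)<100)&(Z>30)&(Z<290)&~red&~blue
    q=lambda a:np.round(np.percentile(a,[2,50,98]))
    for z0 in range(115,290,10):
        k=g&(abs(Z-z0)<5)
        if k.sum()>5: print(n,"  z",z0,k.sum(),q(X[k]),q(Y[k]))
cv2.imwrite("pics/c4.png",np.hstack(a))
E
```

```text
time_s: 5.1
ee_pos: [0.4874, 0.0432, 0.1484]
tool_rot: [[-0.954, 0.301, 0.0], [0.301, 0.954, 0.0], [0.0, 0.0, -1.0]]
ft_force: [-0.1, 1.4, 0.2]
grip_width: 0.0639
grip_force: 0.0
side   z 115 25 [-59. -43.   4.] [-32. -29.  10.]
side   z 125 127 [-53. -43.   3.] [-31.  -5.  29.]
side   z 175 34 [-19.   1.  13.] [-44. -42. -39.]
side   z 185 40 [-19.  -4.  14.] [-45. -43. -41.]
side   z 195 42 [-18.  -1.  14.] [-46. -43. -41.]
side   z 205 42 [-18.  -3.  14.] [-47. -44. -42.]
side   z 215 28 [-18.  -3.  13.] [-48. -45. -43.]
side   z 245 35 [-39.  -5.  31.] [-83. -81. -42.]
side   z 255 135 [-39.   2.  36.] [-85. -81.  53.]
side   z 265 166 [-39.  25.  36.] [-84. -14.  74.]
side   z 275 132 [-38.  10.  35.] [-90. -87.  74.]
side   z 285 375 [-37.   2.  35.] [-91. -78.  74.]
scene   z 115 69 [-59. -51. -34.] [-29.  -4.  31.]
scene   z 125 239 [-52. -41.  -2.] [-29.  -0.  30.]
scene   z 165 21 [-16.   1.  12.] [-29.  18.  32.]
scene   z 175 47 [-19.  -9.  13.] [-42.  32.  37.]
scene   z 185 44 [-19. -11.   7.] [-43.  31.  38.]
scene   z 195 48 [-20. -16.  14.] [-44.  30.  39.]
scene   z 205 53 [-19. -16.  14.] [-44.  31.  41.]
scene   z 215 31 [-19. -16.   6.] [-45.  32.  43.]
scene   z 225 30 [-20. -16.   5.] [31. 35. 43.]
scene   z 235 8 [-11.  -5.  -2.] [34. 35. 36.]
scene   z 245 41 [-38. -11.  30.] [-82.  33.  77.]
scene   z 255 127 [-40. -35.  29.] [-82.  10.  74.]
scene   z 265 335 [-40. -33.   3.] [-79.  11.  76.]
scene   z 275 219 [-40. -26.  15.] [-89.  -2.  85.]
scene   z 285 973 [-39. -14.  32.] [-90. -45.  87.]
```

View pics/c4.png

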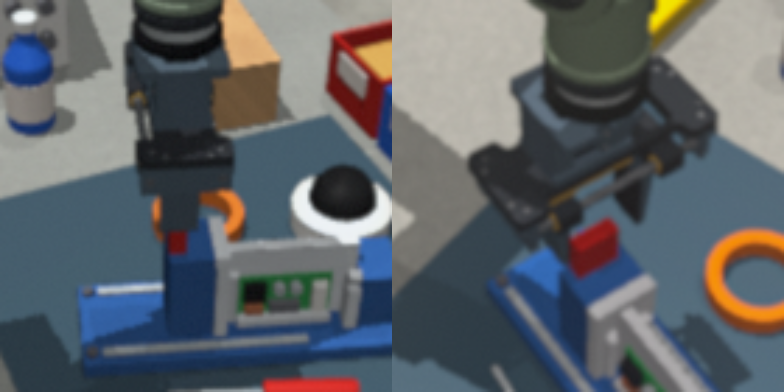

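The crops show the finger tips ending at the tab's top (side ≈(180,225), scene ≈(575,240)). The body also sits about 39 mm higher than ee_pos implies, so the tips are at about ee_z + 19.5 mm. I'll descend accordingly and grip the tab.

```bash
python3 -m crank '[{"travel":[0.1,0.1,2],"rotation":[0,0,0]},{"travel":[0.1,0.1,3.6],"rotation":[0,0,0]},{"travel":[0.1,0.1,3.6],"rotation":[0,0,0]}]' && python3 -m crank '[{"travel":[0,0,0],"rotation":[0,0,0]},{"travel":[0,0,0],"rotation":[0,0,0]},{"travel":[0,0,0],"rotation":[0,0,0]},{"travel":[0,0,0],"rotation":[0,0,0]}]' 0.65 25
```

```text
time_s: 5.58
ee_pos: [0.4858, 0.0444, 0.1115]
tool_rot: [[-0.954, 0.301, -0.003], [0.301, 0.954, -0.0], [0.003, -0.001, -1.0]]
ft_force: [-0.1, 0.1, 0.2]
grip_width: 0.0632
grip_force: 0.0
time_s: 6.08
ee_pos: [0.4872, 0.0444, 0.113]
tool_rot: [[-0.954, 0.301, 0.001], [0.301, 0.954, 0.0], [-0.001, 0.001, -1.0]]
ft_force: [0.3, -0.3, 3.0]
grip_width: 0.0398
grip_force: 25.0
```

```bash
python3 -m crank '[{"travel":[0.8,0,0],"rotation":[0,0,0]},{"travel":[1.6,0,0],"rotation":[0,0,0]},{"travel":[2.4,0,0],"rotation":[0,0,0]},{"travel":[3.2,0,0],"rotation":[0,0,0]},{"travel":[4,0,0],"rotation":[0,0,0]},{"travel":[4.8,0,0],"rotation":[0,0,0]},{"travel":[4.8,0,0],"rotation":[0,0,0]}]' && python3 -m crank '[{"travel":[0,0,0],"rotation":[0,0,0]},{"travel":[0,0,0],"rotation":[0,0,0]},{"travel":[0,0,-2],"rotation":[0,0,0]},{"travel":[0,0,-7],"rotation":[0,0,0]},{"travel":[0,0,-12],"rotation":[0,0,0]},{"travel":[0,0,-15],"rotation":[0,0,0]},{"travel":[0,0,-15],"rotation":[0,0,0]}]' 0.4
python3 - <<'E'
from h import *
s=status.sense(); print(s["time_s"],s["ee_pos"],s["joint_pos"][5])
c=cam("wrist"); im,D=optics.get_image("wrist"); W=cloud("wrist",D,c);red,blue=masks(im)
z=W[...,2]; near=(abs(W[...,0]-.56)<.22)&(abs(W[...,1])<.12)
rect("tab",W,near&red&(abs(z-.165)<.006))
rect("plate",W,near&~blue&~red&(abs(z-.11)<.005))
rect("fix",W,near&blue&(abs(z-.085)<.005))
rect("lip",W,near&~blue&~red&(abs(z-.123)<.005))
cv2.imwrite("pics/w5.png",im)
E
```

```text
time_s: 6.95
ee_pos: [0.4403, 0.0593, 0.113]
tool_rot: [[-0.954, 0.301, 0.0], [0.301, 0.954, 0.001], [0.0, 0.001, -1.0]]
ft_force: [0.8, 0.1, 7.1]
grip_width: 0.0398
grip_force: 25.0
time_s: 7.82
ee_pos: [0.4416, 0.0591, 0.264]
tool_rot: [[-0.954, 0.301, 0.003], [0.301, 0.954, 0.001], [-0.003, 0.002, -1.0]]
ft_force: [0.3, 0.4, -0.4]
grip_width: 0.0547
grip_force: 0.0
7.825 [0.44163596 0.05907677 0.26403117] -1.15832878451709
tab 624 rect [441.3  58.4] [37.7 15.2] 72.6 z 164.7
plate 251 rect [607.6   5.2] [10.5 43.2] 72.3 z 109.7
fix none
lip 683 rect [480.1  45.6] [59.  15.4] 72.3 z 122.8
```

View pics/w5.png

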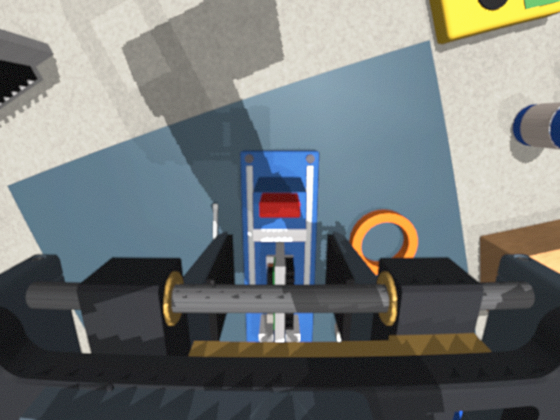

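The jaw is now open about 49 mm: tab at (280,205), lip at (279,234), plate running down from about (279,255). Next I'll locate the plate's ends.

Run:
```python
from h import *
t0=np.array([.488,.0431,0]); d=np.array([.9535,-.3015,0]); f=np.array([.3015,.9535,0])
for n in ["wrist","side","scene"]:
    c=cam(n); im,D=optics.get_image(n); W=cloud(n,D,c); red,blue=masks(im)
    a=(W-t0)@d*1000; b=(W-t0)@f*1000; z=W[...,2]*1000
    k=(abs(z-110)<3)&(abs(b)<14)&(a>0)&(a<200)&~blue&~red
    print(n,k.sum(),"along",np.round(np.percentile(a[k],[0,1,3,50,97,99,100]),1),"across",np.round(np.percentile(b[k],[5,50,95]),1))
    k=(abs(z-85)<3)&(abs(b)<40)&(a>120)&(a<260)&blue
    if k.sum(): print("  fix",np.round(np.percentile(a[k],[0,1,3,97,99,100]),1),np.round(np.percentile(b[k],[2,50,98]),1))
```

```text
wrist 416 along [ 37.1  37.4  37.7 108.2 141.3 142.7 144. ] across [-4.6  0.5  5.6]
side 205 along [ 41.4  42.   44.6 110.9 176.4 181.  181.7] across [-7.4 -2.4  5.6]
  fix [183.8 183.9 185.5 220.2 221.6 222.3] [-31.6  -5.7  25.2]
scene 298 along [  0.2   1.5  42.  109.1 174.1 178.6 178.9] across [-5.3  0.4  6.7]
  fix [181.4 182.3 183.1 218.3 218.9 219.4] [-29.3  -0.5  28. ]
```

```bash
python3 -m crank '[{"travel":[-6,0,0],"rotation":[0,0,0]},{"travel":[-12,0,2],"rotation":[0,0,0]},{"travel":[-15.8,0,6],"rotation":[0,0,0]},{"travel":[-15.8,0,12],"rotation":[0,0,0]},{"travel":[-15.8,0,14.5],"rotation":[0,0,0]},{"travel":[-15.8,0,14.5],"rotation":[0,0,0]}]'
python3 - <<'E'
from h import *
s=status.sense(); o=np.array(s["ee_pos"]);print(o)
R=np.array(s["tool_rot"])
for n in ["side","scene","wrist"]:
    c=cam(n); im,D=optics.get_image(n); W=cloud(n,D,c); red,blue=masks(im)
    L=((W-o)@R)*1000; X,Y=L[...,0],L[...,1]; Z=W[...,2]*1000
    p=lambda a:np.round(np.percentile(a,[2,50,98]),1) if a.size else None
    k=(abs(Y)<60)&(abs(X)<40)&(Z>125)&(Z<185)&~blue
    print(n,"fing",k.sum(),p(X[k]),p(Y[k]),Z[k].min() if k.sum() else 0, "inner",p(Y[k&(Y>0)]),p(Y[k&(Y<0)]))
    k=(abs(Y)<12)&(abs(X)<80)&(abs(Z-110)<3)&~blue
    print(n,"plate",k.sum(),p(X[k]),p(Y[k]))
E
```

```text
time_s: 8.78
ee_pos: [0.5891, 0.0112, 0.1137]
tool_rot: [[-0.954, 0.301, -0.008], [0.301, 0.954, 0.0], [0.008, -0.002, -1.0]]
ft_force: [0.3, 0.1, -0.4]
grip_width: 0.0549
grip_force: 0.0
[0.58907379 0.01123872 0.11371439]
side fing 163 [-18.5  -0.2  14.9] [-42.2 -38.4  27.4] 130.8032167007795 inner [26.2 28.5 31.7] [-42.2 -38.6 -32.9]
side plate 144 [-72.7  12.6  62. ] [-8.  -1.9  6.8]
scene fing 162 [-20.8 -16.9  11.3] [-38.5  27.8  37.6] 133.31586738237155 inner [26.7 28.5 37.8] [-39.2 -36.5 -28.7]
scene plate 165 [-72.6 -36.7   2.3] [-5.5 -0.1  6.6]
wrist fing 2808 [-14.7  14.9  16.9] [-37.   27.4  37.5] 136.8886749942587 inner [27.4 29.  38.1] [-37.7 -28.8 -27. ]
wrist plate 2939 [-68.3  18.2  66. ] [-5.4  0.4  6.1]
```

```bash
python3 -m crank '[{"travel":[0,0,2.5],"rotation":[0,0,0]},{"travel":[0,0,5],"rotation":[0,0,0]},{"travel":[0,0,5],"rotation":[0,0,0]}]' && python3 -m crank '[{"travel":[0,0,0],"rotation":[0,0,0]},{"travel":[0,0,0],"rotation":[0,0,0]},{"travel":[0,0,0],"rotation":[0,0,0]},{"travel":[0,0,0],"rotation":[0,0,0]},{"travel":[0,0,0],"rotation":[0,0,0]},{"travel":[0,0,0],"rotation":[0,0,0]}]' 0.95 35
```

```text
time_s: 9.3
ee_pos: [0.5911, 0.0114, 0.0674]
tool_rot: [[-0.954, 0.301, -0.001], [0.301, 0.954, 0.0], [0.001, -0.0, -1.0]]
ft_force: [-0.4, -0.1, 0.1]
grip_width: 0.0546
grip_force: 0.0
time_s: 10.05
ee_pos: [0.5918, 0.0113, 0.0676]
tool_rot: [[-0.954, 0.301, 0.0], [0.301, 0.954, 0.0], [-0.0, 0.0, -1.0]]
ft_force: [-0.3, 0.3, 1.5]
grip_width: 0.0116
grip_force: 35.0
```

```bash
python3 -m crank '[{"travel":[0,0,-0.5],"rotation":[0,0,0]},{"travel":[0.6,0,-1],"rotation":[0,0,0]},{"travel":[0.8,0,-3],"rotation":[0,0,0]},{"travel":[0.8,0,-6],"rotation":[0,0,0]},{"travel":[0.8,0,-9],"rotation":[0,0,0]},{"travel":[0.8,0,-12],"rotation":[0,0,0]},{"travel":[0.8,0,-12],"rotation":[0,0,0]},{"travel":[0.8,0,-12],"rotation":[0,0,0]}]'; python3 -c "
from h import *;print(status.sense()['joint_pos'])"
```

```text
time_s: 11.05
ee_pos: [0.5827, 0.0137, 0.1859]
tool_rot: [[-0.954, 0.301, -0.003], [0.301, 0.954, 0.0], [0.003, -0.001, -1.0]]
ft_force: [-0.6, -0.6, -5.7]
grip_width: 0.0119
grip_force: 35.0
[ 3.74839628e-03  3.39535714e-01  1.55872919e+00  1.07135854e-04
  1.24641279e+00 -1.26130163e+00]
```

```bash
python3 -m crank '[{"travel":[0,0,0],"rotation":[0,0,0.1]},{"travel":[0,0,0],"rotation":[0,0,0.27]},{"travel":[0,0,0],"rotation":[0,0,0.44]},{"travel":[0,0,0],"rotation":[0,0,0.61]},{"travel":[0,0,0],"rotation":[0,0,0.78]},{"travel":[0,0,0],"rotation":[0,0,0.95]},{"travel":[0,0,0],"rotation":[0,0,1.12]},{"travel":[0,0,0],"rotation":[0,0,1.29]},{"travel":[0,0,0],"rotation":[0,0,1.46]},{"travel":[0,0,0],"rotation":[0,0,1.6]}]' && python3 -m crank '[{"travel":[0,0,0],"rotation":[0,0,0.17]},{"travel":[0,0,0],"rotation":[0,0,0.34]},{"travel":[0,0,0],"rotation":[0,0,0.51]},{"travel":[0,0,0],"rotation":[0,0,0.68]},{"travel":[0,0,0],"rotation":[0,0,0.85]},{"travel":[0,0,0],"rotation":[0,0,1.02]},{"travel":[0,0,0],"rotation":[0,0,1.19]},{"travel":[0,0,0],"rotation":[0,0,1.36]},{"travel":[0,0,0],"rotation":[0,0,1.47]},{"travel":[0,0,0],"rotation":[0,0,1.5416]}]' && python3 -m crank '[{"travel":[0,0,0],"rotation":[0,0,0]},{"travel":[0,0,0],"rotation":[0,0,0]}]'
python3 - <<'E'
from h import *
s=status.sense(); o=np.array(s["ee_pos"]);print(s["joint_pos"][5])
R=np.array(s["tool_rot"]);print(np.round(R,4))
t0=np.array([.488,.0431,0]); d=np.array([.9535,-.3015,0]); f=np.array([.3015,.9535,0])
for n in ["side","scene","wrist"]:
    c=cam(n); im,D=optics.get_image(n); W=cloud(n,D,c); red,blue=masks(im)
    if n!="wrist": cv2.imwrite(f"pics/{n}6.png",cv2.resize(im[120:300,220:400],(400,400)))
    a=(W-t0)@d*1000; b=(W-t0)@f*1000; z=W[...,2]*1000
    p=lambda a:np.round(np.percentile(a,[0,2,50,98,100]),1) if a.size else None
    for z0 in (228,):
        k=(abs(z-z0)<4)&(abs(b)<10)&(a>10)&(a<200)&~blue
        print(n,k.sum(),p(a[k]),p(b[k]))
    for lo,hi in((20,65),(150,190)):
        k=(z>150)&(z<235)&(abs(b)<12)&(a>lo)&(a<hi)
        if k.sum(): print("  end",lo,k.sum(),p(a[k]),"z",p(z[k]),"b",p(b[k]))
A=[cv2.imread(f"pics/{n}6.png") for n in("side","scene")]
cv2.imwrite("pics/c6.png",np.hstack(A))
E
```

```text
time_s: 12.3
ee_pos: [0.5827, 0.0137, 0.185]
tool_rot: [[0.333, 0.943, -0.005], [0.943, -0.333, 0.0], [-0.001, -0.004, -1.0]]
ft_force: [-0.2, -0.2, -5.1]
grip_width: 0.0119
grip_force: 35.0
time_s: 13.55
ee_pos: [0.5827, 0.0137, 0.185]
tool_rot: [[0.953, -0.304, -0.005], [-0.304, -0.953, 0.0], [-0.004, 0.001, -1.0]]
ft_force: [0.3, -0.1, -4.8]
grip_width: 0.0116
grip_force: 35.0
time_s: 13.8
ee_pos: [0.5834, 0.0137, 0.1863]
tool_rot: [[0.954, -0.3, -0.002], [-0.3, -0.954, 0.0], [-0.002, 0.001, -1.0]]
ft_force: [0.1, 0.4, -4.3]
grip_width: 0.0119
grip_force: 35.0
1.8792604518164033
[[ 9.539e-01 -3.001e-01 -2.200e-03]
 [-3.001e-01 -9.539e-01  1.000e-04]
 [-2.100e-03  6.000e-04 -1.000e+00]]
side 123 [ 31.6  32.2  64.1 170.8 172.3] [-9.  -8.6 -4.3  5.9  7.9]
  end 20 349 [31.6 31.7 46.6 64.4 64.9] z [150.3 151.9 199.1 230.6 232.2] b [-11.4  -9.2  -5.6   3.2   7.9]
  end 150 192 [150.2 151.7 162.4 171.6 172.3] z [150.2 151.3 193.6 228.9 230. ] b [-8.9 -8.5 -5.7 -1.   3.7]
scene 180 [ 38.9  46.8 139.4 170.9 171.3] [-9.7 -5.9 -0.4  7.6  9.6]
  end 20 58 [32.9 33.9 45.7 61.7 62.6] z [199.8 202.7 215.2 229.5 230.6] b [-7.1 -7.1 -5.6 -4.4 -4.1]
  end 150 259 [150.  150.6 164.5 171.7 172.1] z [150.1 153.7 202.  231.  232.6] b [-7.1 -6.4 -4.4  6.1  7. ]
wrist 4201 [ 58.6  61.5 127.5 167.2 168.6] [-9.8 -5.6  0.1  6.3 10. ]
  end 20 201 [52.5 58.6 61.7 64.8 64.9] z [194.3 227.7 229.3 230.3 230.6] b [-7.5 -5.7 -0.   6.2  8. ]
  end 150 1126 [150.1 150.4 160.3 168.4 168.6] z [161.5 179.4 228.9 230.3 231.1] b [-5.7 -5.5  0.6  6.2  6.4]
```

View pics/c6.png

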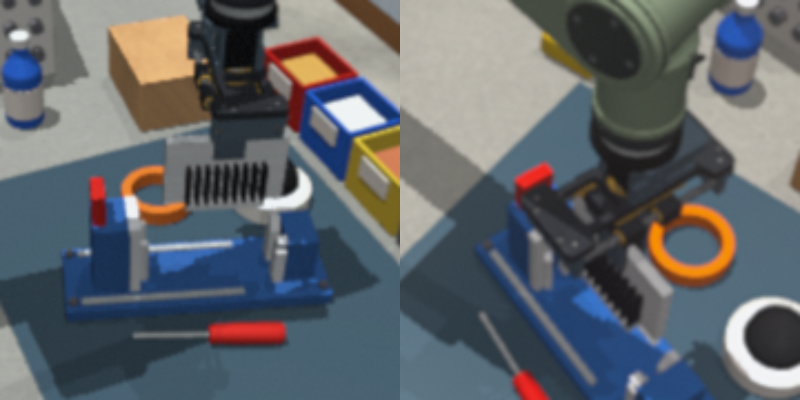

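The crops show the module turned, with the black fins facing the robot's right (side crop ≈(225,185)). It hangs above the vise with the tab clear. I'll lower it now.

```bash
python3 -m crank '[{"travel":[0.3,0,1],"rotation":[0,0,0]},{"travel":[0.3,0,3],"rotation":[0,0,0]},{"travel":[0.3,0,5],"rotation":[0,0,0]},{"travel":[0.3,0,6.5],"rotation":[0,0,0]},{"travel":[0.3,0,8],"rotation":[0,0,0]},{"travel":[0.3,0,9.2],"rotation":[0,0,0]},{"travel":[0.3,0,10.2],"rotation":[0,0,0]},{"travel":[0.3,0,10.9],"rotation":[0,0,0]},{"travel":[0.3,0,11.4],"rotation":[0,0,0]},{"travel":[0.3,0,11.4],"rotation":[0,0,0]}]'
```

```text
time_s: 15.2
ee_pos: [0.5868, 0.0128, 0.0732]
tool_rot: [[0.954, -0.301, -0.0], [-0.301, -0.954, 0.0], [-0.0, -0.0, -1.0]]
ft_force: [0.4, -0.3, -5.3]
grip_width: 0.0121
grip_force: 35.0
```

```bash
python3 -m crank '[{"travel":[0,0,0.2],"rotation":[0,0,0]},{"travel":[0,0,0.35],"rotation":[0,0,0]},{"travel":[0,0,0.45],"rotation":[0,0,0]},{"travel":[0,0,0.5],"rotation":[0,0,0]},{"travel":[0,0,0.5],"rotation":[0,0,0]}]'; python3 -m crank '[{"travel":[0,0,0.05],"rotation":[0,0,0]},{"travel":[0,0,0.05],"rotation":[0,0,0]},{"travel":[0,0,0.05],"rotation":[0,0,0]}]'
```

```text
time_s: 15.82
ee_pos: [0.5869, 0.0128, 0.0684]
tool_rot: [[0.954, -0.301, 0.0], [-0.301, -0.954, 0.0], [-0.0, -0.0, -1.0]]
ft_force: [-0.1, -1.2, -4.3]
grip_width: 0.012
grip_force: 35.0
time_s: 16.2
ee_pos: [0.5869, 0.0128, 0.068]
tool_rot: [[0.954, -0.301, 0.0], [-0.301, -0.954, 0.0], [0.0, -0.0, -1.0]]
ft_force: [-0.7, -0.2, -4.4]
grip_width: 0.0121
grip_force: 35.0
```

```bash
python3 -m crank '[{"travel":[0,0,0.05],"rotation":[0,0,0]},{"travel":[0,0,0.05],"rotation":[0,0,0]},{"travel":[0,0,0.05],"rotation":[0,0,0]}]';python3 -m crank '[{"travel":[0,0,0.05],"rotation":[0,0,0]},{"travel":[0,0,0.05],"rotation":[0,0,0]},{"travel":[0,0,0.05],"rotation":[0,0,0]}]'
```

```text
time_s: 16.58
ee_pos: [0.587, 0.0128, 0.0676]
tool_rot: [[0.954, -0.301, 0.0], [-0.301, -0.954, 0.0], [0.0, -0.0, -1.0]]
ft_force: [-0.4, -0.5, -2.7]
grip_width: 0.0119
grip_force: 35.0
time_s: 16.95
ee_pos: [0.587, 0.0128, 0.0676]
tool_rot: [[0.954, -0.301, 0.001], [-0.301, -0.954, 0.0], [0.001, -0.0, -1.0]]
ft_force: [-3.1, -0.5, 3.5]
grip_width: 0.0116
grip_force: 35.0
```

```bash
python3 -m crank '[{"travel":[0,0,0],"rotation":[0,0,0]},{"travel":[0,0,0],"rotation":[0,0,0]},{"travel":[0,0,0],"rotation":[0,0,0]},{"travel":[0,0,-3],"rotation":[0,0,0]},{"travel":[0,0,-8],"rotation":[0,0,0]},{"travel":[-4,0,-13],"rotation":[0,0,0]},{"travel":[-9,0,-14],"rotation":[0,0,0]},{"travel":[-15,0,-14],"rotation":[0,0,0]},{"travel":[-15,0,-14],"rotation":[0,0,0]},{"travel":[-15,0,-14],"rotation":[0,0,0]}]' 0.4
python3 - <<'E'
from h import *
t0=np.array([.488,.0431,0]); d=np.array([.9535,-.3015,0]); f=np.array([.3015,.9535,0])
A=[]
for n in ["side","scene","wrist"]:
    c=cam(n); im,D=optics.get_image(n); W=cloud(n,D,c); red,blue=masks(im)
    A.append(cv2.resize(im[120:300,220:400],(400,400)))
    a=(W-t0)@d*1000; b=(W-t0)@f*1000; z=W[...,2]*1000
    p=lambda a:np.round(np.percentile(a,[0,2,50,98,100]),1) if a.size else None
    k=(abs(z-110)<3)&(abs(b)<14)&(a>10)&(a<200)&~blue&~red
    print(n,k.sum(),p(a[k]),p(b[k]),p(z[k]))
    for lo,hi in((20,70),(90,110),(150,180)):
        j=k&(a>lo)&(a<hi); print("   ",lo,j.sum(),p(b[j]),p(z[j]))
    rect("tab",W,red&(abs(z-165)<6)&(abs(W[...,1])<.12)&(W[...,0]>.35))
cv2.imwrite("pics/c7.png",np.hstack(A[:2]))
E
```

```text
time_s: 18.2
ee_pos: [0.4446, 0.058, 0.2074]
tool_rot: [[0.954, -0.301, 0.002], [-0.301, -0.954, 0.0], [0.002, -0.001, -1.0]]
ft_force: [0.5, 1.0, 0.0]
grip_width: 0.0544
grip_force: 0.0
side 201 [ 36.   39.3 104.  172.9 175.9] [-10.1  -8.   -2.5   6.7   8.4] [107.1 107.3 110.2 112.8 112.9]
    20 49 [-8.  -7.8 -2.8  6.   6.7] [107.2 107.3 110.5 112.8 112.8]
    90 26 [-7.6 -7.6 -2.7  4.8  5. ] [107.1 107.2 110.5 112.4 112.6]
    150 34 [-8.1 -7.9 -2.3  7.2  8.1] [107.1 107.3 110.1 112.9 112.9]
tab 62 rect [445.3  55.1] [40.7 12.7] 68.2 z 165.3
scene 277 [ 34.1  38.2 109.3 171.  173.7] [-6.8 -5.8  0.2  6.5  7.2] [107.  107.5 110.2 112.7 112.9]
    20 68 [-6.8 -6.   0.1  6.7  7.2] [107.4 107.7 110.5 112.6 112.6]
    90 34 [-6.1 -6.  -0.8  5.8  5.9] [107.3 107.4 110.3 111.8 112. ]
    150 51 [-6.1 -5.7 -0.2  6.2  6.5] [107.6 107.7 110.2 112.9 112.9]
tab 93 rect [445.8  54.9] [37.6 15.2] 74.2 z 165.2
wrist 1763 [ 32.3  34.1  84.8 130.3 132.4] [-5.8 -5.7  0.1  6.2  6.4] [107.2 108.3 109.8 111.4 112.4]
    20 626 [-5.2 -5.2  1.   6.3  6.4] [107.3 108.4 109.8 111.4 112.4]
    90 364 [-5.8 -5.7  0.1  6.1  6.1] [107.2 108.3 110.  111.4 111.9]
    150 0 None None
tab 965 rect [443.1  57.5] [38.1 15.1] 72.6 z 164.8
```

View pics/c7.png

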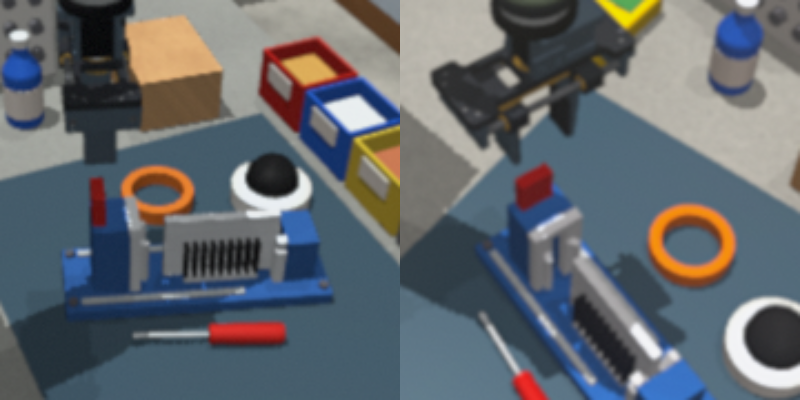

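The module stands upright (top at 110 mm throughout) with its far end in the fixed slot at (285,240). The sliding jaw is open at the left. Next I'll grip the tab and push it home.

```bash
python3 -m crank '[{"travel":[-0.2,0,4],"rotation":[0,0,0]},{"travel":[-0.2,0,8],"rotation":[0,0,0]},{"travel":[-0.2,0,9.4],"rotation":[0,0,0]},{"travel":[-0.2,0,9.4],"rotation":[0,0,0]}]' && python3 -m crank '[{"travel":[0,0,0],"rotation":[0,0,0]},{"travel":[0,0,0],"rotation":[0,0,0]},{"travel":[0,0,0],"rotation":[0,0,0]}]' 0.65 35 && python3 -m crank '[{"travel":[0.8,0,0],"rotation":[0,0,0]},{"travel":[1.6,0,0],"rotation":[0,0,0]},{"travel":[2.3,0,0],"rotation":[0,0,0]},{"travel":[3,0,0],"rotation":[0,0,0]},{"travel":[3.5,0,0],"rotation":[0,0,0]},{"travel":[3.9,0,0],"rotation":[0,0,0]},{"travel":[4.2,0,0],"rotation":[0,0,0]},{"travel":[4.4,0,0],"rotation":[0,0,0]}]'
```

```text
time_s: 18.85
ee_pos: [0.4423, 0.0584, 0.1125]
tool_rot: [[0.953, -0.301, -0.001], [-0.301, -0.953, -0.0], [-0.001, 0.001, -1.0]]
ft_force: [0.0, -0.5, 0.3]
grip_width: 0.0544
grip_force: 0.0
time_s: 19.23
ee_pos: [0.4431, 0.0584, 0.1142]
tool_rot: [[0.954, -0.301, 0.003], [-0.301, -0.954, -0.0], [0.003, -0.001, -1.0]]
ft_force: [0.1, -0.9, 5.1]
grip_width: 0.0395
grip_force: 35.0
time_s: 20.23
ee_pos: [0.4835, 0.0456, 0.1142]
tool_rot: [[0.954, -0.301, -0.0], [-0.301, -0.954, 0.001], [-0.0, -0.001, -1.0]]
ft_force: [-4.3, 0.4, 8.8]
grip_width: 0.0401
grip_force: 35.0
```

```bash
python3 -m crank '[{"travel":[0.2,0,0],"rotation":[0,0,0]},{"travel":[0.4,0,0],"rotation":[0,0,0]},{"travel":[0.4,0,0],"rotation":[0,0,0]}]'; for i in 1 ; do python3 -m crank '[{"travel":[0.1,0,0],"rotation":[0,0,0]},{"travel":[0.2,0,0],"rotation":[0,0,0]},{"travel":[0.2,0,0],"rotation":[0,0,0]}]'; done
```

```text
time_s: 20.6
ee_pos: [0.4864, 0.0446, 0.1142]
tool_rot: [[0.954, -0.301, -0.002], [-0.301, -0.954, 0.001], [-0.002, -0.001, -1.0]]
ft_force: [-6.8, 1.6, 10.3]
grip_width: 0.0399
grip_force: 35.0
time_s: 20.98
ee_pos: [0.4881, 0.0441, 0.1142]
tool_rot: [[0.954, -0.301, -0.002], [-0.301, -0.954, 0.001], [-0.002, -0.001, -1.0]]
ft_force: [-5.6, 1.7, 10.1]
grip_width: 0.0399
grip_force: 35.0
```

Still moving freely at about 6 N, so I'll go on in small steps.

```bash
python3 -m crank '[{"travel":[0.1,0,0],"rotation":[0,0,0]},{"travel":[0.2,0,0],"rotation":[0,0,0]},{"travel":[0.2,0,0],"rotation":[0,0,0]}]'; python3 -m crank '[{"travel":[0.1,0,0],"rotation":[0,0,0]},{"travel":[0.1,0,0],"rotation":[0,0,0]}]';python3 -m crank '[{"travel":[0.1,0,0],"rotation":[0,0,0]},{"travel":[0.1,0,0],"rotation":[0,0,0]}]'
```

```text
time_s: 21.35
ee_pos: [0.4899, 0.0435, 0.1142]
tool_rot: [[0.954, -0.301, -0.002], [-0.301, -0.954, 0.001], [-0.003, -0.001, -1.0]]
ft_force: [-6.4, 1.7, 10.6]
grip_width: 0.0401
grip_force: 35.0
time_s: 21.6
ee_pos: [0.4905, 0.0433, 0.1142]
tool_rot: [[0.954, -0.301, -0.003], [-0.301, -0.954, 0.001], [-0.003, -0.001, -1.0]]
ft_force: [-7.9, 1.8, 10.7]
grip_width: 0.0396
grip_force: 35.0
time_s: 21.85
ee_pos: [0.4905, 0.0434, 0.1142]
tool_rot: [[0.953, -0.301, -0.005], [-0.301, -0.953, 0.002], [-0.005, -0.0, -1.0]]
ft_force: [-9.7, 3.6, 13.1]
grip_width: 0.0395
grip_force: 35.0
```

```bash
python3 -m crank '[{"travel":[0.2,0,0],"rotation":[0,0,0]},{"travel":[0.2,0,0],"rotation":[0,0,0]},{"travel":[0.2,0,0],"rotation":[0,0,0]}]';python3 -m crank '[{"travel":[0.2,0,0],"rotation":[0,0,0]},{"travel":[0.2,0,0],"rotation":[0,0,0]}]'
```

```text
time_s: 22.22
ee_pos: [0.4904, 0.0433, 0.1142]
tool_rot: [[0.953, -0.302, -0.009], [-0.302, -0.953, 0.003], [-0.01, -0.0, -1.0]]
ft_force: [-13.7, 4.6, 17.0]
grip_width: 0.0402
grip_force: 35.0
time_s: 22.48
ee_pos: [0.4904, 0.0433, 0.1141]
tool_rot: [[0.953, -0.302, -0.013], [-0.302, -0.953, 0.004], [-0.014, -0.0, -1.0]]
ft_force: [-17.7, 6.3, 19.1]
grip_width: 0.0397
grip_force: 35.0
```

Firm stop. I'll relax the push, open and withdraw, then check.

```bash
python3 -m crank '[{"travel":[-0.3,0,0],"rotation":[0,0,0]},{"travel":[-0.3,0,0],"rotation":[0,0,0]}]' && python3 -m crank '[{"travel":[0,0,0],"rotation":[0,0,0]},{"travel":[0,0,0],"rotation":[0,0,0]},{"travel":[0,0,0],"rotation":[0,0,0]},{"travel":[0,0,-3],"rotation":[0,0,0]},{"travel":[0,0,-8],"rotation":[0,0,0]},{"travel":[-2,0,-13],"rotation":[0,0,0]},{"travel":[-6,0,-16],"rotation":[0,0,0]},{"travel":[-10,0,-16],"rotation":[0,0,0]},{"travel":[-10,0,-16],"rotation":[0,0,0]}]' 0.35
python3 - <<'E'
from h import *
t0=np.array([.488,.0431,0]); d=np.array([.9535,-.3015,0]); f=np.array([.3015,.9535,0])
A=[]
for n in ["side","scene","wrist"]:
    c=cam(n); im,D=optics.get_image(n); W=cloud(n,D,c); red,blue=masks(im)
    A.append(cv2.resize(im[120:300,220:400],(400,400)))
    a=(W-t0)@d*1000; b=(W-t0)@f*1000; z=W[...,2]*1000
    p=lambda a:np.round(np.percentile(a,[0,2,50,98,100]),1) if a.size else None
    k=(abs(z-110)<3)&(abs(b)<14)&(a>50)&(a<200)&~blue&~red
    print(n,k.sum(),p(a[k]),p(b[k]),p(z[k]))
    rect("tab",W,red&(abs(z-165)<6)&(abs(W[...,1])<.12)&(W[...,0]>.35))
cv2.imwrite("pics/c8.png",np.hstack(A[:2]))
E
```

```text
time_s: 22.72
ee_pos: [0.4906, 0.0433, 0.1141]
tool_rot: [[0.953, -0.302, -0.007], [-0.302, -0.953, 0.003], [-0.007, -0.0, -1.0]]
ft_force: [-9.2, 2.9, 13.8]
grip_width: 0.0396
grip_force: 35.0
time_s: 23.85
ee_pos: [0.3973, 0.0725, 0.2735]
tool_rot: [[0.954, -0.3, 0.001], [-0.3, -0.954, 0.0], [0.001, -0.001, -1.0]]
ft_force: [1.0, -0.3, 0.9]
grip_width: 0.0592
grip_force: 0.0
side 183 [ 56.2  58.9 120.2 179.7 181.2] [-9.4 -8.7 -2.8  6.   6.4] [107.1 107.3 110.3 112.9 113. ]
tab 70 rect [492.   40.1] [41.1 14.5] 72.0 z 165.2
scene 258 [ 50.2  51.6 114.7 177.8 180. ] [-12.9  -6.3  -0.1   6.4  10.9] [107.  107.4 110.  112.8 113. ]
tab 106 rect [491.7  41.3] [38.3 17.1] 72.2 z 165.0
wrist 694 [ 52.1  53.2  80.  106.5 107.9] [-5.3 -5.2  0.   6.2  6.3] [107.5 108.2 109.8 111.4 112.8]
tab 722 rect [489.1  43.2] [37.7 14.9] 72.6 z 164.8
```

View pics/c8.png

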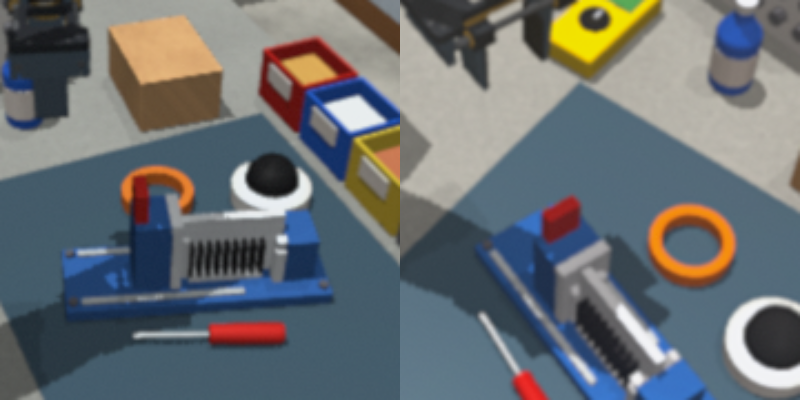

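The jaw is home against the module (side crop: tab (140,200), fins (228,258)). The module is upright with its fins to the robot's right, the gripper is clear, and the bystanders haven't moved.

```bash
python3 -c "
from workcell import finish_job;print(finish_job())"
```

```text
the job is handed in; nothing more can be done
None
```

The job is handed in: the module is turned round (green board to the robot's left, fins to its right) and stands upright in both slots; the jaw is pushed home against a firm stop, and the gripper is withdrawn clear at about 24 s.

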